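Slide the test panel under the paint reader

TASK

Using only your fingertips, push the flat test panel along the bench top and under the low bridge of the paint reader until it is centred below it: lying square between the bridge's legs and sticking out equally at both ends. Keep the panel flat on the bench the whole time, never tipped, lifted or carried, leave the bottle, the tub and the backing plate where they stand, and take your fingers away at the end.

Things in the scene. Friction and masses are not known exactly. Their poses are not given: they have to be found in the camera images.
- panel: Flat rigid test panel, aluminium with black lacquered top, 100 mm along its x, 180 mm along its y, 12 mm thick, about 0.45 kg, loose, lying flat on the bench top (z = 0). Origin: centre of its underside. Either end may go in first. It starts right or left of the bridge, turned up to 30 degrees and up to 150 mm out of line with the lane
- bridge: Low steel bridge, fixed on the bench top; a lane open at both ends runs through it along its y. Origin: on the bench top, mid-lane. Legs at x = +-66 mm, 16 mm thick, 70 mm long in y, rounded ends: lane 116 mm wide. Crossbar 148 x 70 mm (x, y), underside 17 mm, top 27 mm above the bench top. Centred, the panel sticks out 55 mm at each end
- head (a point): Centre of the top of the grey reading head on the bridge's crossbar, 70 x 44 mm, top 58 mm above the bench top, straight above the bridge's origin, same axes
- polish: Bystander: white bottle, 56 mm across, 150 mm tall, loose. Origin: centre of its underside
- tub: Bystander: white open tub, 84 mm across the rim, 55 mm tall, loose. Origin: centre of its underside
- backing: Bystander: black round backing plate with a stub on top, 90 mm across, 36 mm tall, loose. Origin: centre of its underside
Things that resemble listed ones, but are neither listed nor needed, are in the scene too. Of the things that look like the panel, the largest one is meant.

How it is judged:
By the outcome, as a careful person would: the job done as asked, in the order asked, and still so for the second after the job is handed in, with the robot touching nothing.
It also fails if it takes over 67 s, if anything falls off the work surface, if the arm or the gripper's body presses on something with over 40 N, if the wrist force passes 120 N, or if a joint passes its speed limit or range.

ROBOT

A 6-joint arm with a two-finger parallel gripper is mounted at the origin on the work surface. World frame = base frame: x ahead of the robot, y to its left, z up, the work surface at z = 0. Lengths are in mm, angles in rad, forces in N, time in s.
With the tool pointing down it reaches from about 350 to 775 mm from the base axis. Payload 7.3 kg.
Tool frame: the origin (TCP) lies at the very end of the fingers, on their centre line; the grasp point (between the pads) lies bot.grip_point_offset behind it (bot.grip_point_offset is the distance from the TCP to the grasp point, in mm); z points along the fingers, y is the line along which they close (so a half turn about z gives the same grasp; the last joint's range is limited). The gripper opens to 92 mm and grips with 3 to 60 N. Pads are 19 mm wide; open, the fingers measure 130 mm over their backs; the gripper's body (75 mm by 190 mm) begins 47 mm behind the grasp point.
Start: joints at [-1.278, 0.342, 1.524, -0, 1.275, -0.146], TCP at [223.072, -475.272, 226.741] pointing down, gripper open.
Joint ranges: [-2.53, 2.53], [-0.77, 2.02], [0.04, 2.7], [-1, 4.14], [0.28, 2.66], [-3.11, 3.11]. Speed limits (rad/s): [2.57, 2.57, 3.14, 3.14, 3.14, 3.14].

INTERFACE

Orientations are given as [roll, pitch, yaw] about the fixed x, y, z axes, in that order (R = Rz(yaw) Ry(pitch) Rx(roll)).
In Python, from plant import bot gives the robot as it stands. The module is installed in compiled form; this text tells all that it offers.
- The arm moves only by the tool carry_out, never from a script. Its argument "plan" is a list of rows, each an object of numbers: "tx", "ty", "tz": the shift along the world's x, y, z in mm; "rx", "ry", "rz": the turn, a rotation vector about the world's x, y, z in rad. A call has 1 to 12 rows; each row shifts and turns the commanded pose from where the row before left it; what a row does not reach is not made up. A row lasts 1/10 s, in which the tool goes at most 50 mm and 8.59 degrees, less where a joint would pass 70% of its speed; a pose out of reach is approached as far as the arm can. A call with a gripper value outside its range is refused whole. "gripper" is the closure, from 0 (fully open) to 1 (shut), set as the call begins (left out, the last holds). The fingers move at their own pace and stop on an object; the grip force is fixed at half the most. Time passes only in rows, so rows that do not move let the fingers close. It gives the time, the measured TCP pose, the force, the opening and the grip force at its end, in the units of the state.
- bot.get_obs(): the state, without advancing time (a new reading comes with each control period).
- bot.capture(name): name is "scene" or "top" or "wrist"; returns the picture (420x560x3 uint8, red, green, blue); there is no depth.
- bot.camera_model(name): a dict with "camera_matrix" (3x3 intrinsics, pixels), "R" (3x3) and "t" (3): a world point X has camera coordinates R X + t. Camera axes: x right, y down, z forward; pixel columns grow to the right and rows downward; lengths in mm; the calibration is good to about 2 mm. The wrist camera is an equidistant fisheye: a pixel r from the principal point sees the ray r / f radians off the axis. A picture is of the moment at which its call begins: read the wrist's pose just before it. camera_model takes no time and is no camera call; for the wrist camera it gives the pose at the moment of the call.
- bot.close_job(): hands the job in; it is judged then, once.
The state is a dict: "time": time; "joint_positions": joint angles; "dq": joint speeds; "tau": joint torques, N m; "tool_pos": TCP position; "tcp_rot": TCP orientation; "contact_force": force on the tool from outside, world axes, zero at the start; "moment": the same for the moment, N m; "grip_width": finger opening in mm; "finger_force": force on a finger pad.
Only numpy, scipy, OpenCV 4.12 (cv2) and the standard library are available. Lean on these libraries where they do the work, as an engineer would, in place of code of your own. Each camera call takes 0.05 s, during which the arm holds its last target. There are 200 camera calls.

## Working session

There is one attempt and no reset: what is moved stays moved. The work goes in short steps, Python scripts to look and compute and a tool call to move; the robot and the scene stay as the last step left them, time stands still between calls to the robot, and variables do not carry over. Pictures are saved under pics/ and viewed, at most 10 in all, crops included, and the job is handed in when it is done.

Besides the shell and the picture viewer there is one more tool, called after "Emit:" as a command line: name --argument value ..., lists and objects as JSON in quotes. carry_out: Moves the arm, as the interface text tells. Its arguments: {"type":"object","properties":{"plan":{"type":"array"},"gripper":{"type":"number"}},"required":["plan"]}

```bash
mkdir -p pics
python3 - <<'E'
from plant import bot
import cv2,numpy as np
for n in ["scene","top"]:
    im=bot.capture(n); cv2.imwrite(f"pics/{n}0.png",im[:,:,::-1])
    m=bot.camera_model(n); print(n,{k:np.round(np.array(v),3).tolist() for k,v in m.items() if k in("camera_matrix","R","t")})
o=bot.get_obs(); print(o); print(bot.grip_point_offset)
E
```

```text
scene {'camera_matrix': [[469.4, 0.0, 271.02], [0.0, 469.4, 208.798], [0.0, 0.0, 1.0]], 'R': [[0.545, 0.838, 0.002], [0.629, -0.407, -0.663], [-0.555, 0.363, -0.749]], 't': [-304.057, -342.91, 1629.338]}
top {'camera_matrix': [[524.57, 0.0, 285.819], [0.0, 524.57, 213.43], [0.0, 0.0, 1.0]], 'R': [[0.017, -1.0, 0.012], [-0.991, -0.018, -0.133], [0.133, -0.01, -0.991]], 't': [-46.587, 552.816, 1256.31]}
{'time': 0.1, 'joint_positions': array([-1.27800146e+00,  3.42652861e-01,  1.52490133e+00,  5.43917733e-06,
        1.27541436e+00, -1.45990522e-01]), 'dq': array([ 0.00114013, -0.00069259, -0.00220882, -0.00046465,  0.00264241,
        0.00010079]), 'tau': array([ 1.35377450e-03, -4.32001340e+01, -2.44696140e+01,  7.19775539e-02,
        5.25939942e-02, -3.10624819e-05]), 'tool_pos': array([ 222.96276641, -474.90687498,  226.12160038]), 'tcp_rot': array([-3.14023215e+00, -2.05301180e-04,  4.38783663e-01]), 'contact_force': array([0.5318285 , 0.82892115, 0.16423169]), 'moment': array([-0.0294653 ,  0.00207182,  0.0195336 ]), 'finger_force': 0.0, 'grip_width': 91.6444868516725}
18.8
```

View pics/top0.png

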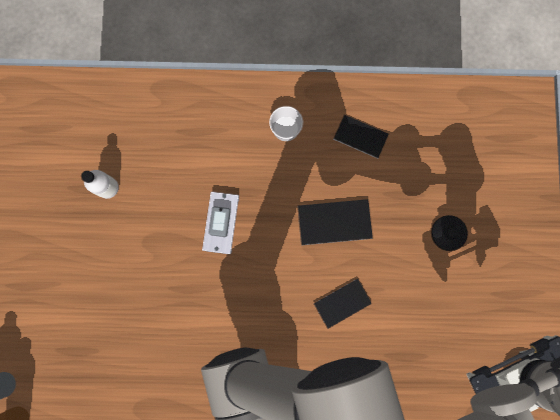

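View pics/scene0.png

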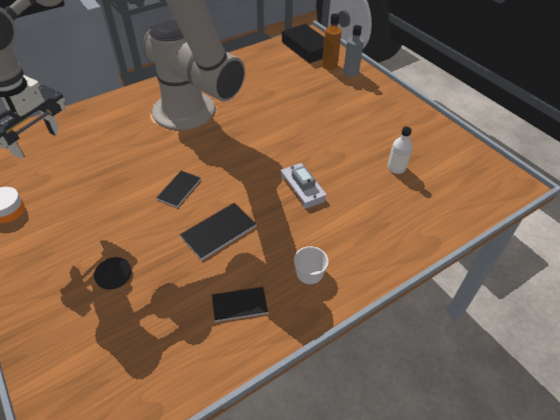

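The top view shows the panel at about (335,221), the two smaller decoys at (361,136) and (343,302), the bridge at (220,222), the tub at (286,123), the bottle at (100,183) and the backing plate at (450,232). The lane runs along the image's horizontal, and the panel lies to the right (world -y).

```bash
cat > h.py <<'E'
from plant import bot
import cv2,numpy as np
def ray(n,px,z,m=None):
    m=m or bot.camera_model(n);K=np.array(m["camera_matrix"]);R=np.array(m["R"]);t=np.array(m["t"])
    out=[]
    for p in np.atleast_2d(px):
        d=R.T@np.linalg.solve(K,[p[0],p[1],1]);c=-R.T@t
        out.append((c+d*(z-c[2])/d[2])[:2])
    return np.array(out)
def rect(mask,roi,z,n="top"):
    x0,y0,x1,y1=roi; k=np.zeros_like(mask);k[y0:y1,x0:x1]=mask[y0:y1,x0:x1]
    k=cv2.morphologyEx(k,cv2.MORPH_OPEN,np.ones((3,3)))
    c=max(cv2.findContours(k,0,2)[0],key=cv2.contourArea)
    w=ray(n,c[:,0,:],z)
    r=cv2.minAreaRect(w.astype(np.float32)); (cx,cy),(a,b),g=r
    if a<b: g+=90
    g=(g+90)%180-90   # direction of long side, deg from world x
    return np.round([cx,cy,max(a,b),min(a,b),g],1),c
E
python3 - <<'E'
from h import *
im=cv2.imread("pics/top0.png"); h=cv2.cvtColor(im,cv2.COLOR_BGR2HSV)
g=cv2.cvtColor(im,cv2.COLOR_BGR2GRAY)
dark=((im.max(2)<52)).astype(np.uint8)*255
lum=((h[...,1]<60)&(h[...,2]>120)).astype(np.uint8)*255
for roi in [(285,185,385,255),(325,105,400,165),(305,270,380,335)]:print("panel",rect(dark,roi,12)[0])
print("bridge",rect(lum,(190,180,250,265),27)[0])
print("backing",rect(dark,(420,205,475,260),20)[0], "tub",rect(lum,(260,100,310,145),55)[0])
cv2.imwrite("pics/crop0.png",cv2.resize(im[170:270,180:390],None,fx=3.8,fy=3.8,interpolation=cv2.INTER_CUBIC))
E
```

```text
panel [ 539.2 -160.8  176.8   97.5  -83.7]
panel [ 762.  -226.4  124.4   69.1   67.1]
panel [ 337.5 -180.1  122.2   67.8  -59.8]
bridge [529.5 124.8 148.8  72.   -6.4]
backing [ 514.2 -445.4   90.5   85.2  -89. ] tub [778.4 -28.6  87.4  74.9   1.1]
```

View pics/crop0.png

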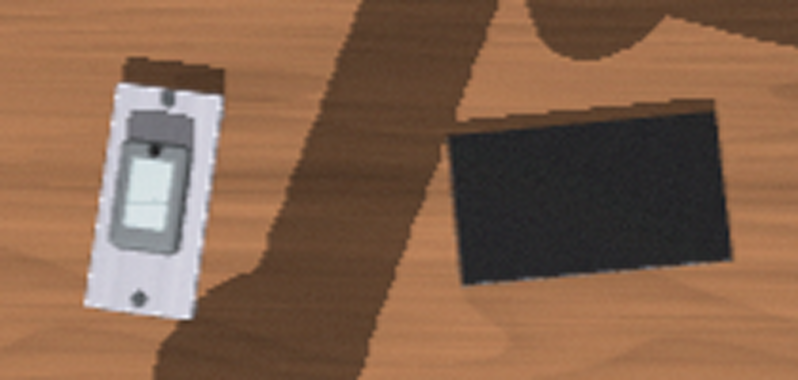

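Emit:
carry_out --plan '[{"tx": 32.6,"ty": 26.9,"rz": -0.0274},{"tx": 32.6,"ty": 26.9,"rz": -0.0274},{"tx": 32.6,"ty": 26.9,"rz": -0.0274},{"tx": 32.6,"ty": 26.9,"rz": -0.0274},{"tx": 32.6,"ty": 26.9,"rz": -0.0274},{"tx": 32.6,"ty": 26.9,"rz": -0.0274},{"tx": 32.6,"ty": 26.9,"rz": -0.0274},{"tx": 32.6,"ty": 26.9,"rz": -0.0274},{"tx": 32.6,"ty": 26.9,"rz": -0.0274},{"tx": 32.6,"ty": 26.9,"rz": -0.0274},{"tx": 32.6,"ty": 26.9,"rz": -0.0274},{"tx": 32.6,"ty": 26.9,"rz": -0.0274}]' --gripper 0

```text
invalid input at $.plan[0]: expected keys tx, ty, tz, rx, ry, rz
```

Emit:
carry_out --plan '[{},{},{"tz": -30},{"tz": -30},{"tz": -30},{"tz": -30},{"tz": -30},{},{},{}]'

```text
invalid input at $.plan[0]: expected keys tx, ty, tz, rx, ry, rz
```

Emit:
carry_out --plan '[{"tx": 32.6,"ty": 26.9,"tz": 0,"rx": 0,"ry": 0,"rz": -0.0274},{"tx": 32.6,"ty": 26.9,"tz": 0,"rx": 0,"ry": 0,"rz": -0.0274},{"tx": 32.6,"ty": 26.9,"tz": 0,"rx": 0,"ry": 0,"rz": -0.0274},{"tx": 32.6,"ty": 26.9,"tz": 0,"rx": 0,"ry": 0,"rz": -0.0274},{"tx": 32.6,"ty": 26.9,"tz": 0,"rx": 0,"ry": 0,"rz": -0.0274},{"tx": 32.6,"ty": 26.9,"tz": 0,"rx": 0,"ry": 0,"rz": -0.0274},{"tx": 32.6,"ty": 26.9,"tz": 0,"rx": 0,"ry": 0,"rz": -0.0274},{"tx": 32.6,"ty": 26.9,"tz": 0,"rx": 0,"ry": 0,"rz": -0.0274},{"tx": 32.6,"ty": 26.9,"tz": 0,"rx": 0,"ry": 0,"rz": -0.0274},{"tx": 32.6,"ty": 26.9,"tz": 0,"rx": 0,"ry": 0,"rz": -0.0274},{"tx": 32.6,"ty": 26.9,"tz": 0,"rx": 0,"ry": 0,"rz": -0.0274},{"tx": 32.6,"ty": 26.9,"tz": 0,"rx": 0,"ry": 0,"rz": -0.0274}]' --gripper 0

```text
time: 1.3
tool_pos: [615.2, -151.1, 226.2]
tcp_rot: [-3.141, 0.001, 0.109]
contact_force: [0.9, -0.2, 0.1]
grip_width: 91.7
finger_force: 0.0
```

Emit:
carry_out --plan '[{"tx": 0,"ty": 0,"tz": -30,"rx": 0,"ry": 0,"rz": 0},{"tx": 0,"ty": 0,"tz": -30,"rx": 0,"ry": 0,"rz": 0},{"tx": 0,"ty": 0,"tz": -30,"rx": 0,"ry": 0,"rz": 0},{"tx": 0,"ty": 0,"tz": -30,"rx": 0,"ry": 0,"rz": 0},{"tx": 0,"ty": 0,"tz": -30,"rx": 0,"ry": 0,"rz": 0},{"tx": 0,"ty": 0,"tz": 0,"rx": 0,"ry": 0,"rz": 0},{"tx": 0,"ty": 0,"tz": 0,"rx": 0,"ry": 0,"rz": 0},{"tx": 0,"ty": 0,"tz": 0,"rx": 0,"ry": 0,"rz": 0}]'

```text
time: 2.1
tool_pos: [615.4, -152.9, 78.6]
tcp_rot: [3.14, -0.003, 0.11]
contact_force: [0.3, -0.0, 0.4]
grip_width: 92.2
finger_force: 0.0
```

Emit:
carry_out --plan '[{"tx": 0,"ty": 0,"tz": -25,"rx": 0,"ry": 0,"rz": 0},{"tx": 0,"ty": 0,"tz": -25,"rx": 0,"ry": 0,"rz": 0},{"tx": 0,"ty": 0,"tz": -11,"rx": 0,"ry": 0,"rz": 0},{"tx": 0,"ty": 0,"tz": -10,"rx": 0,"ry": 0,"rz": 0},{"tx": 0,"ty": 0,"tz": 0,"rx": 0,"ry": 0,"rz": 0},{"tx": 0,"ty": 0,"tz": 0,"rx": 0,"ry": 0,"rz": 0},{"tx": 0,"ty": 0,"tz": 0,"rx": 0,"ry": 0,"rz": 0},{"tx": -5,"ty": -0.5,"tz": 0,"rx": 0,"ry": 0,"rz": 0},{"tx": -5,"ty": -0.5,"tz": 0,"rx": 0,"ry": 0,"rz": 0},{"tx": -5,"ty": -0.6,"tz": 0,"rx": 0,"ry": 0,"rz": 0}]'

```text
time: 3.1
tool_pos: [599.0, -154.1, 6.1]
tcp_rot: [3.141, -0.001, 0.11]
contact_force: [2.8, -0.2, -0.4]
grip_width: 91.4
finger_force: 1.6
```

Emit:
carry_out --plan '[{"tx": -3.52,"ty": -0.76,"tz": 0,"rx": 0,"ry": 0,"rz": -0.01846},{"tx": -3.52,"ty": -0.76,"tz": 0,"rx": 0,"ry": 0,"rz": -0.01846},{"tx": -3.52,"ty": -0.76,"tz": 0,"rx": 0,"ry": 0,"rz": -0.01846},{"tx": -3.52,"ty": -0.76,"tz": 0,"rx": 0,"ry": 0,"rz": -0.01846},{"tx": -3.52,"ty": -0.76,"tz": 0,"rx": 0,"ry": 0,"rz": -0.01846},{"tx": -3.52,"ty": -0.76,"tz": 0,"rx": 0,"ry": 0,"rz": -0.01846},{"tx": -3.52,"ty": -0.76,"tz": 0,"rx": 0,"ry": 0,"rz": -0.01846},{"tx": -3.52,"ty": -0.76,"tz": 0,"rx": 0,"ry": 0,"rz": -0.01846},{"tx": -3.52,"ty": -0.76,"tz": 0,"rx": 0,"ry": 0,"rz": -0.01846},{"tx": -3.52,"ty": -0.76,"tz": 0,"rx": 0,"ry": 0,"rz": -0.01846},{"tx": -3.52,"ty": -0.76,"tz": 0,"rx": 0,"ry": 0,"rz": -0.01846},{"tx": -3.52,"ty": -0.76,"tz": 0,"rx": 0,"ry": 0,"rz": -0.01846}]'

```text
time: 4.3
tool_pos: [557.1, -163.4, 6.0]
tcp_rot: [3.141, -0.001, -0.113]
contact_force: [4.7, -0.5, 2.4]
grip_width: 92.0
finger_force: 2.5
```

Emit:
carry_out --plan '[{"tx": 0,"ty": 0,"tz": 0,"rx": 0,"ry": 0,"rz": 0},{"tx": 0,"ty": 0,"tz": 0,"rx": 0,"ry": 0,"rz": 0},{"tx": 0,"ty": 0,"tz": 0,"rx": 0,"ry": 0,"rz": 0}]'

```text
time: 4.6
tool_pos: [556.7, -163.2, 5.5]
tcp_rot: [-3.141, 0.001, -0.112]
contact_force: [2.9, -1.2, 2.9]
grip_width: 91.5
finger_force: 1.4
```

Run:
```python
from h import *
a=bot.capture("top");b=bot.capture("scene");c=bot.capture("wrist")
cv2.imwrite("pics/mix1.png",np.vstack([np.hstack([cv2.resize(a,(400,300)),cv2.resize(b,(400,300))]),np.hstack([cv2.resize(c,(400,300)),np.zeros((300,400,3),np.uint8)])])[:,:,::-1])
```

```text
(no output)
```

View pics/mix1.png

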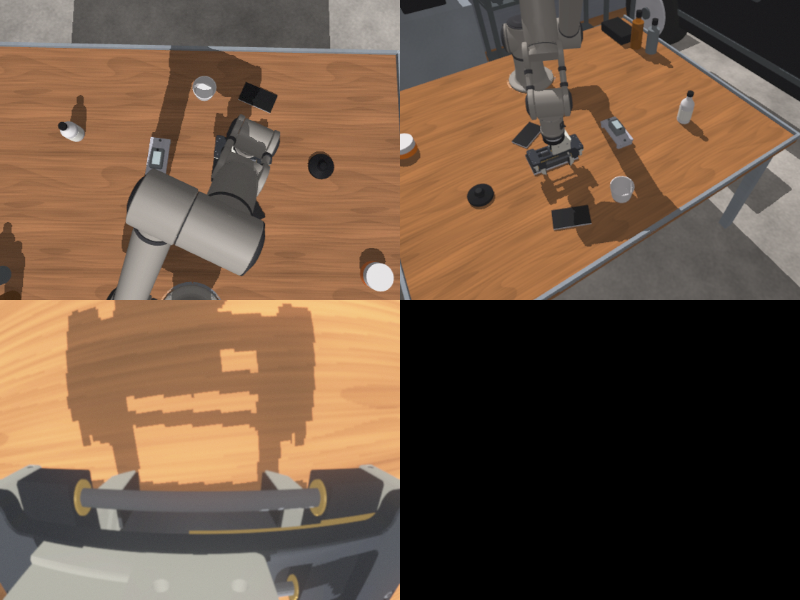

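Top left shows the arm over the panel at about (240,165), so I can't see the panel. In the scene view it sits beside the fingers and the bystanders haven't moved. Next I'll back off, lift, and go round to the panel's rear end.

Emit:
carry_out --plan '[{"tx": 5,"ty": -0.6,"tz": 0,"rx": 0,"ry": 0,"rz": 0},{"tx": 7,"ty": -0.8,"tz": 0,"rx": 0,"ry": 0,"rz": 0},{"tx": 0,"ty": 0,"tz": 0,"rx": 0,"ry": 0,"rz": 0},{"tx": 0,"ty": 0,"tz": 30,"rx": 0,"ry": 0,"rz": 0},{"tx": 0,"ty": 0,"tz": 40,"rx": 0,"ry": 0,"rz": 0},{"tx": 0,"ty": 0,"tz": 40,"rx": 0,"ry": 0,"rz": 0}]'

```text
time: 5.35
tool_pos: [568.2, -164.1, 116.1]
tcp_rot: [-3.141, 0.003, -0.111]
contact_force: [-0.3, -0.2, 0.3]
grip_width: 92.2
finger_force: 0.0
```

Emit:
carry_out --plan '[{"tx": -8,"ty": -12,"tz": 0,"rx": 0,"ry": 0,"rz": 0.1428},{"tx": -8,"ty": -12,"tz": 0,"rx": 0,"ry": 0,"rz": 0.1428},{"tx": -8,"ty": -12,"tz": 0,"rx": 0,"ry": 0,"rz": 0.1428},{"tx": -8,"ty": -12,"tz": 0,"rx": 0,"ry": 0,"rz": 0.1428},{"tx": -8,"ty": -12,"tz": 0,"rx": 0,"ry": 0,"rz": 0.1428},{"tx": -8,"ty": -12,"tz": 0,"rx": 0,"ry": 0,"rz": 0.1428},{"tx": -8,"ty": -12,"tz": 0,"rx": 0,"ry": 0,"rz": 0.1428},{"tx": -8,"ty": -12,"tz": 0,"rx": 0,"ry": 0,"rz": 0.1428},{"tx": -8,"ty": -12,"tz": 0,"rx": 0,"ry": 0,"rz": 0.1428},{"tx": -8,"ty": -12,"tz": 0,"rx": 0,"ry": 0,"rz": 0.1428},{"tx": -8,"ty": -12,"tz": 0,"rx": 0,"ry": 0,"rz": 0.143}]' --gripper 0.46

```text
time: 6.45
tool_pos: [480.4, -296.7, 115.4]
tcp_rot: [-3.14, -0.001, 1.466]
contact_force: [0.4, -0.3, 0.2]
grip_width: 49.8
finger_force: 0.0
```

Run:
```python
from h import *
b=bot.capture("scene");c=bot.capture("top")
cv2.imwrite("pics/s2.png",b[:,:,::-1]);cv2.imwrite("pics/t2.png",c[:,:,::-1])
cv2.imwrite("pics/mix2.png",np.hstack([cv2.resize(c,(400,300)),cv2.resize(b[110:320,100:380],(400,300))])[:,:,::-1])
o=bot.get_obs();print(o["tool_pos"],o["tcp_rot"],o["grip_width"])
```

```text
[ 480.01668082 -297.48317581  115.40723908] [-3.14048040e+00 -2.77761611e-04  1.45922655e+00] 49.359594689184405
```

View pics/mix2.png

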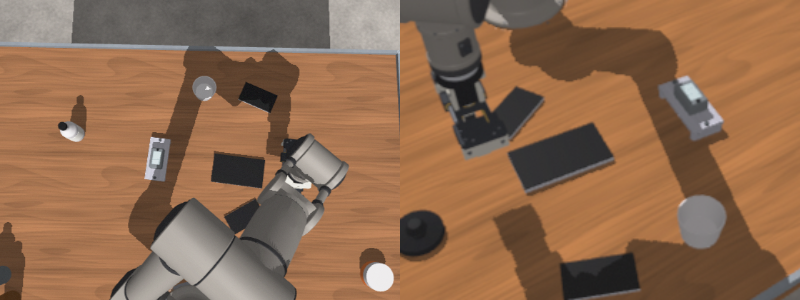

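The panel is now visible in the top tile at about (238,169) and in the scene crop at about (560,158). It looks parallel to the lane. I'll measure it in both views.

```bash
cat >> h.py <<'E'
def rel(r,B=(529.5,124.8,-6.4)):
    t=np.radians(B[2]);n=np.array([np.cos(t),np.sin(t)]);u=np.array([-n[1],n[0]])
    d=r[:2]-np.array(B[:2]); return "n %.1f u %.1f ang %.1f"%(d@n,d@u,(r[4]-90-B[2]+90)%180-90)
E
python3 - <<'E'
from h import *
for n,roi,br in [("top",(285,200,385,275),(190,180,250,265)),("scene",(160,190,265,262),None)]:
    im=cv2.imread("pics/"+n[0]+"2.png")
    dark=(im.max(2)<(52)).astype(np.uint8)*255
    r,c=rect(dark,roi,12,n); print(n,r,rel(r),cv2.boundingRect(c))
    h=cv2.cvtColor(im,cv2.COLOR_BGR2HSV)
    lum=((h[...,1]<60)&(h[...,2]>120)).astype(np.uint8)*255
    if br: print(rect(lum,br,27)[0])
E
```

```text
top [ 496.4 -156.2  176.7   97.5   83.5] n -1.6 u -282.9 ang -0.1 (296, 215, 74, 47)
[529.7 126.2 148.4  69.1  -6.3]
scene [ 500.2 -133.4  131.3   94.9   83.6] n -0.3 u -259.9 ang 0.0 (198, 197, 49, 37)
```

Emit:
carry_out --plan '[{"tx": 0,"ty": 0,"tz": -30,"rx": 0,"ry": 0,"rz": 0},{"tx": 0,"ty": 0,"tz": -30,"rx": 0,"ry": 0,"rz": 0},{"tx": 0,"ty": 0,"tz": -30,"rx": 0,"ry": 0,"rz": 0},{"tx": 0,"ty": 0,"tz": -12,"rx": 0,"ry": 0,"rz": 0},{"tx": 0,"ty": 0,"tz": -8,"rx": 0,"ry": 0,"rz": 0},{"tx": 0,"ty": 0,"tz": 0,"rx": 0,"ry": 0,"rz": 0},{"tx": 1.1,"ty": 9.94,"tz": 0,"rx": 0,"ry": 0,"rz": 0},{"tx": 1.1,"ty": 9.94,"tz": 0,"rx": 0,"ry": 0,"rz": 0},{"tx": 1.1,"ty": 9.94,"tz": 0,"rx": 0,"ry": 0,"rz": 0},{"tx": 0.8,"ty": 6,"tz": 0,"rx": 0,"ry": 0,"rz": 0},{"tx": 0.3,"ty": 3,"tz": 0,"rx": 0,"ry": 0,"rz": 0},{"tx": 0.3,"ty": 3,"tz": 0,"rx": 0,"ry": 0,"rz": 0}]'

```text
time: 7.75
tool_pos: [486.1, -254.8, 6.0]
tcp_rot: [3.141, 0.001, 1.46]
contact_force: [-0.1, -4.0, -0.2]
grip_width: 49.1
finger_force: 1.5
```

Emit:
carry_out --plan '[{"tx": 0.94,"ty": 7.95,"tz": 0,"rx": 0,"ry": 0,"rz": 0},{"tx": 0.94,"ty": 7.95,"tz": 0,"rx": 0,"ry": 0,"rz": 0},{"tx": 0.94,"ty": 7.95,"tz": 0,"rx": 0,"ry": 0,"rz": 0},{"tx": 0.94,"ty": 7.95,"tz": 0,"rx": 0,"ry": 0,"rz": 0},{"tx": 0.94,"ty": 7.95,"tz": 0,"rx": 0,"ry": 0,"rz": 0},{"tx": 0.94,"ty": 7.95,"tz": 0,"rx": 0,"ry": 0,"rz": 0},{"tx": 0.94,"ty": 7.95,"tz": 0,"rx": 0,"ry": 0,"rz": 0},{"tx": 0.94,"ty": 7.95,"tz": 0,"rx": 0,"ry": 0,"rz": 0},{"tx": 0.94,"ty": 7.95,"tz": 0,"rx": 0,"ry": 0,"rz": 0},{"tx": 0.94,"ty": 7.95,"tz": 0,"rx": 0,"ry": 0,"rz": 0},{"tx": 0.94,"ty": 7.95,"tz": 0,"rx": 0,"ry": 0,"rz": 0},{"tx": 0.94,"ty": 7.95,"tz": 0,"rx": 0,"ry": 0,"rz": 0}]'

```text
time: 8.95
tool_pos: [497.2, -158.9, 6.0]
tcp_rot: [3.141, 0.001, 1.46]
contact_force: [-0.9, -5.2, 3.1]
grip_width: 49.8
finger_force: 2.7
```

Run:
```python
from h import *
b=bot.capture("scene");c=bot.capture("top")
cv2.imwrite("pics/s3.png",b[:,:,::-1]);cv2.imwrite("pics/t3.png",c[:,:,::-1])
cv2.imwrite("pics/mix3.png",np.hstack([cv2.resize(c[150:300,150:350],(400,300)),cv2.resize(b[110:320,150:430],(400,300))])[:,:,::-1])
o=bot.get_obs();print(o["tool_pos"],o["tcp_rot"],o["grip_width"],o["contact_force"])
```

```text
[ 496.84956096 -157.84161738    5.70391551] [-3.14098334e+00 -8.97866789e-04  1.46029672e+00] 49.318224715160774 [ 0.03098971 -0.32025636  0.16983624]
```

View pics/mix3.png

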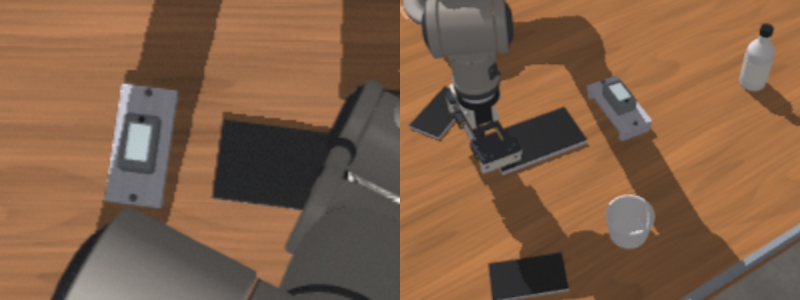

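The left tile shows the panel's front end at crop (222,119) to (214,198), facing the bridge at (140,145). It looks square and in line. I'll measure the front edge.

Run:
```python
from h import *
im=cv2.imread("pics/t3.png"); dark=(im.max(2)<52).astype(np.uint8)*255
# front strip: subpixel lines of front and top side from contour
k=np.zeros_like(dark);k[205:258,250:308]=dark[205:258,250:308]
c=max(cv2.findContours(k,0,1)[0],key=cv2.contourArea)[:,0,:]
w=ray("top",c,12)
t=np.radians(-6.35);n=np.array([np.cos(t),np.sin(t)]);u=np.array([-n[1],n[0]])
q=(w-[529.6,125.5])@np.stack([n,u],1)
f=q[:,1].max(); body=q[(q[:,1]>f-75)&(q[:,1]<f-8)]
a=body[body[:,0]>0];b=body[body[:,0]<0]
print("front u",f)
for s in(a,b):
    p=np.polyfit(s[:,1],s[:,0],1); print("side n",s[:,0].mean().round(1),"slope deg",np.degrees(p[0]).round(2),len(s))
fr=q[(abs(q[:,0])<40)&(q[:,1]>f-12)];p=np.polyfit(fr[:,0],fr[:,1],1);print("front mean",fr[:,1].mean(),np.degrees(p[0]))
```

```text
front u -96.22277911564827
side n 46.1 slope deg -0.42 26
side n -49.0 slope deg 0.18 27
front mean -97.76884449670843 -0.38734453892917425
```

Emit:
carry_out --plan '[{"tx": 0.97,"ty": 7.95,"tz": 0,"rx": 0,"ry": 0,"rz": 0},{"tx": 0.97,"ty": 7.95,"tz": 0,"rx": 0,"ry": 0,"rz": 0},{"tx": 0.97,"ty": 7.95,"tz": 0,"rx": 0,"ry": 0,"rz": 0},{"tx": 0.97,"ty": 7.95,"tz": 0,"rx": 0,"ry": 0,"rz": 0},{"tx": 0.97,"ty": 7.95,"tz": 0,"rx": 0,"ry": 0,"rz": 0},{"tx": 0.97,"ty": 7.95,"tz": 0,"rx": 0,"ry": 0,"rz": 0},{"tx": 0.97,"ty": 7.95,"tz": 0,"rx": 0,"ry": 0,"rz": 0},{"tx": 0.97,"ty": 7.95,"tz": 0,"rx": 0,"ry": 0,"rz": 0},{"tx": 0.97,"ty": 7.95,"tz": 0,"rx": 0,"ry": 0,"rz": 0},{"tx": 0.97,"ty": 7.95,"tz": 0,"rx": 0,"ry": 0,"rz": 0},{"tx": 0.97,"ty": 7.95,"tz": 0,"rx": 0,"ry": 0,"rz": 0}]'

```text
time: 10.15
tool_pos: [507.7, -71.2, 5.7]
tcp_rot: [-3.141, -0.0, 1.459]
contact_force: [0.5, -3.1, -0.7]
grip_width: 49.3
finger_force: 1.6
```

Emit:
carry_out --plan '[{"tx": 0.95,"ty": 7.95,"tz": 0,"rx": 0,"ry": 0,"rz": 0},{"tx": 0.95,"ty": 7.95,"tz": 0,"rx": 0,"ry": 0,"rz": 0},{"tx": 0.95,"ty": 7.95,"tz": 0,"rx": 0,"ry": 0,"rz": 0},{"tx": 0.95,"ty": 7.95,"tz": 0,"rx": 0,"ry": 0,"rz": 0},{"tx": 0.95,"ty": 7.95,"tz": 0,"rx": 0,"ry": 0,"rz": 0},{"tx": 0.95,"ty": 7.95,"tz": 0,"rx": 0,"ry": 0,"rz": 0},{"tx": 0.95,"ty": 7.95,"tz": 0,"rx": 0,"ry": 0,"rz": 0},{"tx": 0.95,"ty": 7.95,"tz": 0,"rx": 0,"ry": 0,"rz": 0},{"tx": 0,"ty": 0,"tz": 0,"rx": 0,"ry": 0,"rz": 0}]'

```text
time: 11.05
tool_pos: [515.4, -7.0, 5.8]
tcp_rot: [3.142, -0.001, 1.46]
contact_force: [-0.0, -0.6, 0.2]
grip_width: 49.1
finger_force: 0.0
```

Run:
```python
from h import *
b=bot.capture("scene");c=bot.capture("top")
cv2.imwrite("pics/s4.png",b[:,:,::-1]);cv2.imwrite("pics/t4.png",c[:,:,::-1])
cv2.imwrite("pics/mix4.png",np.hstack([cv2.resize(c[150:300,130:330],(400,300)),cv2.resize(b[110:320,150:430],(400,300))])[:,:,::-1])
o=bot.get_obs();print(o["tool_pos"],o["tcp_rot"],o["grip_width"],o["contact_force"])
```

```text
[515.37584742  -7.81272322   5.80771178] [ 3.14132844e+00 -3.33394926e-04  1.45999404e+00] 49.882940868919256 [-0.10862046  0.2641203  -0.520766  ]
```

View pics/mix4.png

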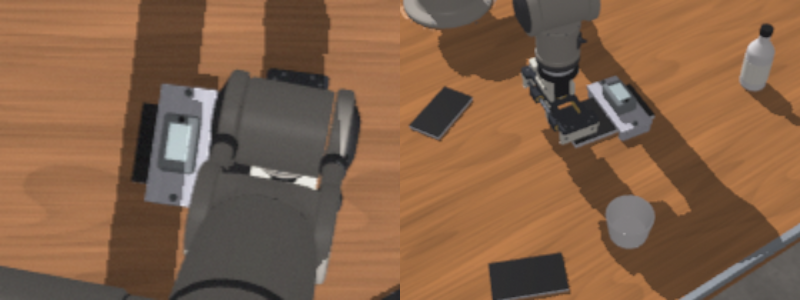

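The panel is under the bridge, with its front showing at crop (134–147,145). I'll push 32 mm more, slowing down, then back off and measure.

Emit:
carry_out --plan '[{"tx": 0.55,"ty": 4.97,"tz": 0,"rx": 0,"ry": 0,"rz": 0},{"tx": 0.55,"ty": 4.97,"tz": 0,"rx": 0,"ry": 0,"rz": 0},{"tx": 0.55,"ty": 4.97,"tz": 0,"rx": 0,"ry": 0,"rz": 0},{"tx": 0.55,"ty": 4.97,"tz": 0,"rx": 0,"ry": 0,"rz": 0},{"tx": 0.44,"ty": 3.98,"tz": 0,"rx": 0,"ry": 0,"rz": 0},{"tx": 0.33,"ty": 2.98,"tz": 0,"rx": 0,"ry": 0,"rz": 0},{"tx": 0.33,"ty": 2.98,"tz": 0,"rx": 0,"ry": 0,"rz": 0},{"tx": 0.22,"ty": 1.98,"tz": 0,"rx": 0,"ry": 0,"rz": 0},{"tx": 0,"ty": 0,"tz": 0,"rx": 0,"ry": 0,"rz": 0}]'

```text
time: 12.05
tool_pos: [518.9, 23.9, 5.8]
tcp_rot: [3.141, -0.0, 1.46]
contact_force: [-0.4, -1.7, 1.6]
grip_width: 49.3
finger_force: 0.7
```

Emit:
carry_out --plan '[{"tx": -1.1,"ty": -9.94,"tz": 0,"rx": 0,"ry": 0,"rz": 0},{"tx": -1.1,"ty": -9.94,"tz": 0,"rx": 0,"ry": 0,"rz": 0},{"tx": 0,"ty": -20,"tz": 30,"rx": 0,"ry": 0,"rz": 0},{"tx": 0,"ty": -30,"tz": 30,"rx": 0,"ry": 0,"rz": 0},{"tx": 0,"ty": -35,"tz": 0,"rx": 0,"ry": 0,"rz": 0},{"tx": 0,"ty": -35,"tz": 0,"rx": 0,"ry": 0,"rz": 0},{"tx": 0,"ty": -35,"tz": 0,"rx": 0,"ry": 0,"rz": 0},{"tx": 0,"ty": -35,"tz": 0,"rx": 0,"ry": 0,"rz": 0},{"tx": 0,"ty": 0,"tz": 0,"rx": 0,"ry": 0,"rz": 0},{"tx": 0,"ty": 0,"tz": 0,"rx": 0,"ry": 0,"rz": 0}]'

```text
time: 13.05
tool_pos: [515.9, -187.3, 65.4]
tcp_rot: [-3.141, -0.001, 1.457]
contact_force: [-0.5, 0.1, 0.3]
grip_width: 49.7
finger_force: 0.0
```

Run:
```python
from h import *
b=bot.capture("scene");c=bot.capture("top")
cv2.imwrite("pics/s5.png",b[:,:,::-1]);cv2.imwrite("pics/t5.png",c[:,:,::-1])
cv2.imwrite("pics/mix5.png",np.hstack([cv2.resize(c[170:290,150:310],(400,300),interpolation=2),cv2.resize(b[140:245,250:390],(400,300),interpolation=2)])[:,:,::-1])
o=bot.get_obs();print(o["tool_pos"])
im=cv2.imread("pics/t5.png");h=cv2.cvtColor(im,cv2.COLOR_BGR2HSV)
lum=((h[...,1]<60)&(h[...,2]>100)).astype(np.uint8)*255
B=rect(lum,(190,180,250,265),27)[0];print(B)
dark=(im.max(2)<45).astype(np.uint8)*255
nc,L,S,C=cv2.connectedComponentsWithStats(dark[170:290,150:310])
t=np.radians(-6.35);n=np.array([np.cos(t),np.sin(t)]);u=np.array([-n[1],n[0]])
for i in range(1,nc):
    if S[i,4]>150:
        pts=np.argwhere(L==i)[:,::-1]+[150,170]
        q=(ray("top",pts,12)-[529.6,125.5])@np.stack([n,u],1)
        print(S[i],np.percentile(q,[1,50,99],axis=0).round(1).tolist(),cv2.minAreaRect(q.astype(np.float32)))
```

```text
[ 516.10148719 -185.77153217   65.50682142]
[530.2 125.8 147.5  70.   -6.2]
[ 35  30  24  41 709] [[-47.4, 39.1], [-0.2, 61.8], [47.4, 84.5]] ((0.0425262451171875, 61.77998352050781), (46.27769470214844, 96.64494323730469), 89.90677642822266)
[ 83  36  27  41 845] [[-47.7, -90.3], [-0.4, -63.1], [47.5, -36.6]] ((-0.5322494506835938, -63.477928161621094), (54.495548248291016, 98.64417266845703), 89.94927215576172)
```

View pics/mix5.png

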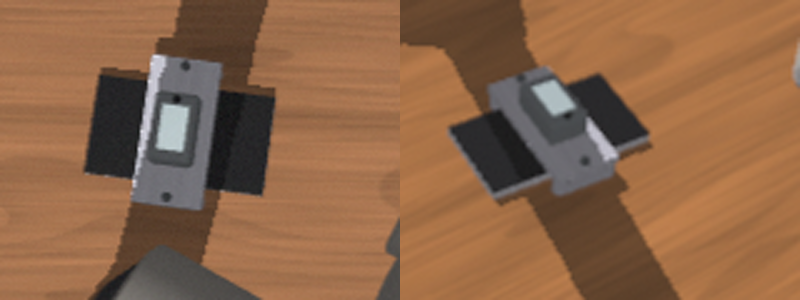

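The panel is square in the lane (angle about 0.1°, n about -0.3 mm). It sticks out about 2.7 mm further at the rear (-y) than at the front, so I'll give it one gentle nudge.

Emit:
carry_out --plan '[{"tx": 0,"ty": 35,"tz": 0,"rx": 0,"ry": 0,"rz": 0},{"tx": 0,"ty": 35,"tz": 0,"rx": 0,"ry": 0,"rz": 0},{"tx": 0,"ty": 35,"tz": 0,"rx": 0,"ry": 0,"rz": 0},{"tx": 0,"ty": 35,"tz": 0,"rx": 0,"ry": 0,"rz": 0},{"tx": 0,"ty": 30,"tz": -30,"rx": 0,"ry": 0,"rz": 0},{"tx": 0,"ty": 20,"tz": -30,"rx": 0,"ry": 0,"rz": 0},{"tx": 0,"ty": 0,"tz": 0,"rx": 0,"ry": 0,"rz": 0},{"tx": 1,"ty": 9,"tz": 0,"rx": 0,"ry": 0,"rz": 0},{"tx": 0.7,"ty": 6,"tz": 0,"rx": 0,"ry": 0,"rz": 0},{"tx": 0.3,"ty": 3,"tz": 0,"rx": 0,"ry": 0,"rz": 0},{"tx": 0.2,"ty": 1.5,"tz": 0,"rx": 0,"ry": 0,"rz": 0},{"tx": 0.1,"ty": 1.0,"tz": 0,"rx": 0,"ry": 0,"rz": 0}]'

```text
time: 14.35
tool_pos: [519.3, 23.8, 6.3]
tcp_rot: [3.14, 0.0, 1.459]
contact_force: [0.1, -0.2, 0.0]
grip_width: 49.6
finger_force: 0.2
```

Emit:
carry_out --plan '[{"tx": 0.1,"ty": 1.0,"tz": 0,"rx": 0,"ry": 0,"rz": 0},{"tx": 0.1,"ty": 1.0,"tz": 0,"rx": 0,"ry": 0,"rz": 0},{"tx": 0,"ty": 0,"tz": 0,"rx": 0,"ry": 0,"rz": 0},{"tx": -1.1,"ty": -9.94,"tz": 0,"rx": 0,"ry": 0,"rz": 0},{"tx": -1.1,"ty": -9.94,"tz": 0,"rx": 0,"ry": 0,"rz": 0},{"tx": 0,"ty": -20,"tz": 30,"rx": 0,"ry": 0,"rz": 0},{"tx": 0,"ty": -30,"tz": 30,"rx": 0,"ry": 0,"rz": 0},{"tx": 0,"ty": -35,"tz": 20,"rx": 0,"ry": 0,"rz": 0},{"tx": 0,"ty": -35,"tz": 0,"rx": 0,"ry": 0,"rz": 0},{"tx": 0,"ty": -35,"tz": 0,"rx": 0,"ry": 0,"rz": 0},{"tx": 0,"ty": 0,"tz": 0,"rx": 0,"ry": 0,"rz": 0},{"tx": 0,"ty": 0,"tz": 0,"rx": 0,"ry": 0,"rz": 0}]'

```text
time: 15.55
tool_pos: [516.2, -149.7, 85.4]
tcp_rot: [-3.141, -0.001, 1.457]
contact_force: [0.0, 0.4, -0.2]
grip_width: 49.3
finger_force: 0.0
```

Run:
```python
from h import *
c=bot.capture("top");cv2.imwrite("pics/t6.png",c[:,:,::-1])
im=cv2.imread("pics/t6.png");dark=(im.max(2)<45).astype(np.uint8)
h=cv2.cvtColor(im,cv2.COLOR_BGR2HSV);print(rect(((h[...,1]<60)&(h[...,2]>100)).astype(np.uint8)*255,(190,180,250,265),27)[0])
nc,L,S,C=cv2.connectedComponentsWithStats(dark[170:290,150:310])
t=np.radians(-6.35);n=np.array([np.cos(t),np.sin(t)]);u=np.array([-n[1],n[0]])
for i in range(1,nc):
    if S[i,4]>150:
        pts=np.argwhere(L==i)[:,::-1]+[150,170]
        q=(ray("top",pts,12)-[529.6,125.5])@np.stack([n,u],1)
        print(S[i],np.percentile(q,[1,50,99],axis=0).round(1).tolist(),cv2.minAreaRect(q.astype(np.float32)))
```

```text
[530.2 125.9 147.5  69.9  -6.1]
[ 34  30  25  41 735] [[-47.2, 38.5], [-0.5, 62.0], [47.3, 85.6]] ((-0.10575103759765625, 61.984413146972656), (48.10890197753906, 96.94166564941406), 89.82158660888672)
[ 83  36  26  41 816] [[-47.0, -89.1], [-0.1, -62.9], [47.2, -36.6]] ((0.33782196044921875, -62.92008972167969), (53.378326416015625, 96.7265853881836), 89.94927215576172)
```

The panel is still about 1.7 mm towards -y, so I'll nudge it once more.

Emit:
carry_out --plan '[{"tx": 0,"ty": 35,"tz": 0,"rx": 0,"ry": 0,"rz": 0},{"tx": 0,"ty": 35,"tz": 0,"rx": 0,"ry": 0,"rz": 0},{"tx": 0,"ty": 35,"tz": -20,"rx": 0,"ry": 0,"rz": 0},{"tx": 0,"ty": 30,"tz": -30,"rx": 0,"ry": 0,"rz": 0},{"tx": 0,"ty": 20,"tz": -30,"rx": 0,"ry": 0,"rz": 0},{"tx": 0,"ty": 0,"tz": 0,"rx": 0,"ry": 0,"rz": 0},{"tx": 1,"ty": 9,"tz": 0,"rx": 0,"ry": 0,"rz": 0},{"tx": 0.7,"ty": 6,"tz": 0,"rx": 0,"ry": 0,"rz": 0},{"tx": 0.3,"ty": 3,"tz": 0,"rx": 0,"ry": 0,"rz": 0},{"tx": 0.1,"ty": 1.2,"tz": 0,"rx": 0,"ry": 0,"rz": 0},{"tx": 0.1,"ty": 1.2,"tz": 0,"rx": 0,"ry": 0,"rz": 0},{"tx": 0.1,"ty": 1.1,"tz": 0,"rx": 0,"ry": 0,"rz": 0}]'

```text
time: 16.8
tool_pos: [520.1, 26.2, 6.9]
tcp_rot: [3.139, 0.001, 1.459]
contact_force: [-0.8, -7.1, 5.9]
grip_width: 49.9
finger_force: 3.5
```

Emit:
carry_out --plan '[{"tx": 0,"ty": 0,"tz": 0,"rx": 0,"ry": 0,"rz": 0},{"tx": 0,"ty": 0,"tz": 0,"rx": 0,"ry": 0,"rz": 0},{"tx": -1.1,"ty": -9.94,"tz": 0,"rx": 0,"ry": 0,"rz": 0},{"tx": -1.1,"ty": -9.94,"tz": 0,"rx": 0,"ry": 0,"rz": 0},{"tx": 0,"ty": -20,"tz": 30,"rx": 0,"ry": 0,"rz": 0},{"tx": 0,"ty": -30,"tz": 30,"rx": 0,"ry": 0,"rz": 0},{"tx": 0,"ty": -35,"tz": 30,"rx": 0,"ry": 0,"rz": 0},{"tx": 0,"ty": -35,"tz": 10,"rx": 0,"ry": 0,"rz": 0},{"tx": 0,"ty": -35,"tz": 0,"rx": 0,"ry": 0,"rz": 0},{"tx": 0,"ty": 0,"tz": 0,"rx": 0,"ry": 0,"rz": 0},{"tx": 0,"ty": 0,"tz": 0,"rx": 0,"ry": 0,"rz": 0}]'

```text
time: 17.9
tool_pos: [516.3, -148.1, 105.4]
tcp_rot: [-3.141, -0.001, 1.457]
contact_force: [-0.2, -0.0, 0.1]
grip_width: 49.8
finger_force: 0.0
```

Run:
```python
from h import *
b=bot.capture("scene")
c=bot.capture("top");cv2.imwrite("pics/t7.png",c[:,:,::-1])
cv2.imwrite("pics/mix7.png",np.hstack([cv2.resize(c,(400,300)),cv2.resize(b[140:245,250:390],(400,300),interpolation=2)])[:,:,::-1])
im=cv2.imread("pics/t7.png");dark=(im.max(2)<45).astype(np.uint8)
nc,L,S,C=cv2.connectedComponentsWithStats(dark[170:290,150:310])
t=np.radians(-6.3);n=np.array([np.cos(t),np.sin(t)]);u=np.array([-n[1],n[0]])
for i in range(1,nc):
    if S[i,4]>150:
        pts=np.argwhere(L==i)[:,::-1]+[150,170]
        q=(ray("top",pts,12)-[529.8,125.6])@np.stack([n,u],1)
        print(S[i],np.percentile(q,[1,50,99],axis=0).round(1).tolist(),cv2.minAreaRect(q.astype(np.float32)))
```

```text
[ 34  30  25  41 756] [[-47.4, 38.4], [-0.4, 62.4], [47.3, 86.7]] ((-0.09870147705078125, 62.55531692504883), (97.38196563720703, 49.23982238769531), 0.036177583038806915)
[ 83  36  26  41 798] [[-47.5, -88.0], [-0.4, -62.2], [47.0, -36.7]] ((-0.016693115234375, -62.40802001953125), (52.111358642578125, 96.95236206054688), 89.8992691040039)
```

View pics/mix7.png

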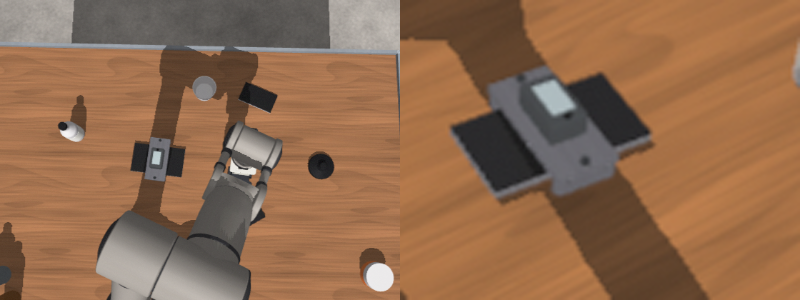

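The panel sits square under the bridge, with both ends sticking out equally to within about 1 mm. The bottle, tub and backing plate are in place and the fingers are clear.

```bash
python3 -c "
from plant import bot
print(bot.close_job())"
```

```text
the job is handed in; nothing more can be done
None
```

The panel was pushed flat under the bridge and handed in: by the last camera measurement it was centred to about 1 mm and square to about 0.1°, the bystanders had not moved, and the fingers were clear.

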